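# Draw the guarded bolt of the sample safe with the hooked rod

### The arm

A 6-joint arm with a two-finger parallel gripper is mounted at the origin on a cart in front of the work surface, level with it; the furniture and walls round the work are solid. World frame = base frame: x ahead of the robot, y to its left, z up, the work surface at z = 0. Lengths are in mm, angles in degrees, forces in N, time in s.
With the tool pointing down it reaches from about 425 to 950 mm from the base axis. Payload 14.7 kg.
Tool frame: the origin (TCP) lies midway between the tips of the shut fingers; the grasp point (between the pads) lies 19 mm behind it; x points along the fingers, y is the direction in which the jaws open and shut, and the axes are right-handed (so a half turn about x gives the same grasp; the last joint's range is limited). The gripper opens to 85 mm and grips with 20 to 120 N. Pads are 22 mm wide; open, the fingers measure 114 mm over their backs; the gripper's body (76 mm by 85 mm) begins 54 mm behind the grasp point. The pads swing forward as they close: fully open they stand 13 mm farther back than shut.
Start: joints at [-70.222, 27.513, 91.461, -0, 61.026, -2.67], TCP at [248.219, -600.732, 231.297] pointing down, gripper open.
Joint ranges: [-157.49, 157.49], [-46.99, 117.5], [13.45, 153.17], [-89.5, 269.5], [5.16, 153.95], [-167.48, 167.48]. Speed limits (degrees/s): [108.29, 108.29, 136.94, 172.46, 172.46, 172.46].

### API

Orientations are given as [roll, pitch, yaw] about the fixed x, y, z axes, in that order (R = Rz(yaw) Ry(pitch) Rx(roll)).
In Python, from rig import bot gives the robot as it stands.
- The arm moves only by the tool drive_tool, never from a script. Its argument "rows" is a list of rows, each a list of 6 numbers: the shift along the tool's x, y, z in mm, then the turn, a rotation vector about the tool's x, y, z in degrees. A call has exactly 8 rows; each row shifts and turns the commanded pose from where the row before left it, along the tool's axes as they then stand; what a row does not reach is not made up. A row lasts 1/12 s, in which the tool goes at most 41.7 mm and 7.16 degrees, less where a joint would pass 70% of its speed; a pose out of reach is approached as far as the arm can. A call is refused whole if a number of a shift passes 41.7 or a number of a turn 7.16, either way. A call with a gripper value outside its range is refused whole. "fingers" is the opening, from 0 (shut) to 1 (fully open), set as the call begins (left out, the last holds). The fingers move at their own pace and stop on an object; "force" is the grip in N (left out, the last holds). Time passes only in rows, so rows that do not move let the fingers close, or fill a call up. It gives the time, the measured TCP pose, the force and the opening at its end, in the units of the state.
- bot.get_obs(): the state, without advancing time (a new reading comes with each control period).
- bot.get_image(name): name is "scene" or "top" or "wrist"; returns the picture (420x560x3 uint8, red, green, blue); there is no depth.
- bot.camera_params(name): a dict with "fov_y" (degrees; the focal length in pixels is half the picture's height over the tangent of half this angle, whatever the lens; pixels are square), "cx", "cy" (the principal point, pixels), "extrinsics" (4x4, takes a point from camera to world coordinates); the wrist camera has in their place "hand_eye" (4x4, takes a point from camera to tool coordinates, whose origin is the TCP and whose axes are the tool frame's). Camera axes: x right, y down, z forward; pixel columns grow to the right and rows downward; lengths in mm; the calibration is good to about 2 mm. The wrist camera is an equidistant fisheye: a pixel r from the principal point sees the ray r / f radians off the axis. A picture is of the moment at which its call begins: read the wrist's pose just before it. camera_params takes no time and is no camera call.
- bot.close_job(): hands the job in, once; it reports no verdict.
The state is a dict: "clock": time; "joint_positions": joint angles; "joint_vel": joint speeds; "joint_torque": joint torques, N m; "tool_pos": TCP position; "orientation": TCP orientation; "wrist_force": force on the tool from outside, world axes, zero at the start; "moment": the same for the moment, N m; "gripper_width": opening from 0.0 (shut) to 1.0 (fully open).
Only numpy, scipy, OpenCV 4.12 (cv2) and the standard library are available. Lean on these libraries where they do the work, as an engineer would, in place of code of your own. Each camera call takes 0.05 s, during which the arm holds its last target.

### The job

Unbolt the sample safe: take the hooked rod from its rest, lower its hook through the slot of the guard behind the bolt's crossbar, and draw the bolt towards you until you feel it firmly home on its end stops, keeping a steady pull of about 15 N on it there for half a second and never more than 25 N. Unhook and leave the bolt drawn, lay the rod in its rest the way it lay, and let go. Keep the hand itself off the bolt unit and leave the timer, mouse and bottle where they are.

Things in the scene. Friction and masses are not known exactly. Their poses are not given: they have to be found in the camera images.
- hook_rod: loose hooked rod, 0.11 to 0.23 kg; origin at the middle of the handle, x along the rod to the hook, z up as it lies. A round steel shaft, 8 mm thick, runs from the handle on the x axis to x = 175 mm, where an 8 mm thick prong turns square down (-z); its round end reaches 24 mm below the shaft's axis. Balances about 14 mm ahead of the origin
- handle (a point): the rod's origin again: middle of its black handle, a bar 50 mm long (rod's x), 18 mm wide (y, the width to grip) and 26 mm high (z) between two end flanges 5 mm thick, 26 mm wide, 34 mm high
- hook_tip (a point): point on the prong's axis, at x = 175 mm, z = -20 mm of hook_rod; the prong's end is 4 mm below it
- rod_rest: fixed rest of the rod: grey base plate with a 12 mm wide saddle block (top 57 mm high) under the handle and a fork for the shaft. Origin on the worktop under the saddle's middle, x towards the fork. The rod at home has its origin 70 mm above this origin (up to 4 mm ahead or behind) and its axes parallel to the rest's
- fork (a point): middle of the fork of the rest, 115 mm ahead of the rest's origin and 66 mm high, where the shaft's underside lies: two steel wires with an inner gap of 15 mm, flaring wider above 82 mm, 98 mm high at the tips
- bolt_unit: fixed bolt unit before a low grey safe; origin on the worktop straight under the crossbar of the shut bolt, x away from the robot to the safe, z up. Its cover has cheeks at y = +-52 to 56 mm and a clear roof (underside 74, top 78 mm high) from x = -90 to +86 mm; its front is open. Inside, nothing but the bolt is over 34 mm high before x = +60 mm
- slot_end (a point): closed far end of the slot in the clear roof (x = +60 mm, y = 0, z = 78 mm of bolt_unit). The slot is 20 mm wide, runs along y = 0 and is open at the front edge (x = -90 mm): too narrow for fingers, but the rod's shaft and prong can be lowered in from above
- bolt: the steel bolt that slides in the unit; axes parallel to bolt_unit's, origin on bolt_unit's origin when shut, and at x = -travel when drawn. Starts drawn by 0 to 12 mm and stays where it is left; about 6 N of friction resists sliding. It runs onto rigid end stops somewhere between 30 and 48 mm of travel, so that a larger steady pull shows that it is on them
- rails: fixed rails under the bolt (origin and axes of bolt_unit), carrying two black stop blocks clamped on them at y = +-26 mm in front of the bolt, 34 mm high. The stops are set anew each time to end the travel anywhere from 30 to 48 mm; this is not reported, but they do not move under the pull
- bolt_bar (a point): middle of the bolt's crossbar, a round steel bar of 8 mm diameter along y, 40 mm wide between two uprights, its axis 55 mm above the worktop; it stands at x = -travel, y = 0 of bolt_unit and moves with the bolt. The bolt's shaft behind and below it is 28 mm high
- timer: bystander: small white timer, 42 x 66 x 57 mm, loose, origin under its middle
- mouse: bystander: black computer mouse, 107 x 62 x 36 mm, loose, origin under its middle
- bottle: bystander: upright white bottle with a white cap, 46 mm thick, 100 mm high, loose, origin under its middle

How it is judged:
By the outcome, as a careful person would: the job done as asked, in the order asked, and still so for the second after the job is handed in, with the robot touching nothing.
It also fails if it takes over 56 s, if anything falls off the work surface, if the arm or the gripper's body presses on something with over 40 N, if the wrist force passes 120 N, or if a joint passes its speed limit or range.

## Working session

There is one attempt and no reset: what is moved stays moved. The work goes in short steps, Python scripts to look and compute and a tool call to move; the robot and the scene stay as the last step left them, time stands still between calls to the robot, and variables do not carry over. Pictures are saved under pics/ and viewed, and the job is handed in when it is done.

Besides the shell and the picture viewer there is one more tool, called after "Call:" by a JSON object that holds its "fn" and its "kwargs". drive_tool: Moves the arm, as the interface text tells. Its arguments: {"type":"object","properties":{"rows":{"type":"array","items":{"type":"array","items":{"type":"number"}}},"fingers":{"type":"number"},"force":{"type":"number"}},"required":["rows"]}

```bash
mkdir -p pics; ls
python3 - <<'E'
from rig import bot
import cv2
o=bot.get_obs(); print(o)
for n in ["scene","top","wrist"]:
    im=bot.get_image(n); cv2.imwrite(f"pics/a_{n}.png",im[:,:,::-1]); print(n,bot.camera_params(n))
E
```

```text
pics
{'clock': 0.0, 'joint_positions': array([-7.02214186e+01,  2.75506365e+01,  9.14935080e+01, -4.31737542e-04,
        6.10244159e+01, -2.67190560e+00]), 'joint_vel': array([-0.03410384, -0.04019261,  0.00853832, -0.09118889, -0.03831594,
       -0.04978855]), 'joint_torque': array([-8.05955242e-04, -9.50659275e+01, -4.30192029e+01, -3.63438667e-04,
        1.21094796e-02,  2.06459174e-05]), 'tool_pos': array([ 248.08657593, -600.36063492,  230.66510558]), 'orientation': array([-92.35647884,  89.93143858, 110.09421755]), 'wrist_force': array([-0.11471921,  0.69032345,  0.32826527]), 'moment': array([ 0.00387649, -0.02693807, -0.01624555]), 'gripper_width': 0.9969233487548845}
scene {'fov_y': 46.849971892593295, 'cx': 273.44392681453354, 'cy': 202.87277627817556, 'extrinsics': array([[-8.02598269e-01, -4.51150608e-01,  3.90255233e-01,
         1.83250578e+02],
       [-5.96518270e-01,  6.05466686e-01, -5.26854862e-01,
         6.78890451e+02],
       [ 1.40434915e-03, -6.55647177e-01, -7.55066094e-01,
         8.98282143e+02],
       [ 0.00000000e+00,  0.00000000e+00,  0.00000000e+
[... 213 characters left out ...]
],
       [-9.99894862e-01, -1.41836336e-02,  3.01473097e-03,
         9.15818763e+01],
       [-1.84086812e-03, -8.20582526e-02, -9.96625835e-01,
         1.09158572e+03],
       [ 0.00000000e+00,  0.00000000e+00,  0.00000000e+00,
         1.00000000e+00]])}
wrist {'fov_y': 65.70646984690485, 'cx': 278.12350093013896, 'cy': 205.77053592161093, 'hand_eye': array([[-4.32352182e-04, -2.96323382e-01,  9.55087570e-01,
        -1.42945527e+02],
       [ 9.99999906e-01, -1.01192990e-04,  4.21287330e-04,
        -6.86707291e-01],
       [-2.81891196e-05,  9.55087662e-01,  2.96323398e-01,
        -7.48084762e+01],
       [ 0.00000000e+00,  0.00000000e+00,  0.00000000e+00,
         1.00000000e+00]])}
```

View pics/a_top.png

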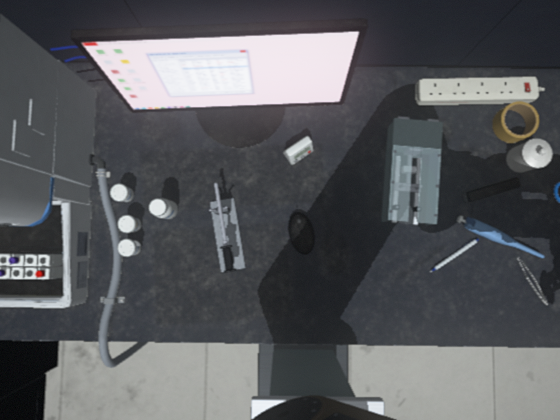

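View pics/a_scene.png

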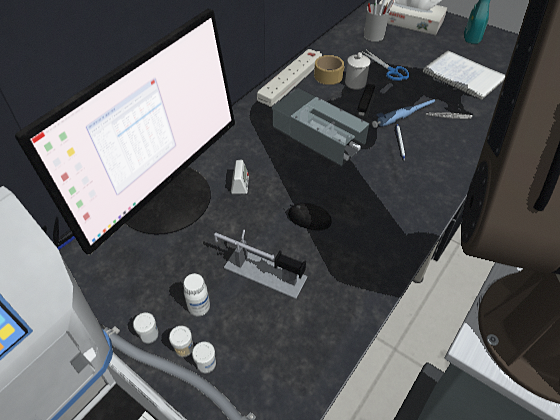

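View pics/a_wrist.png

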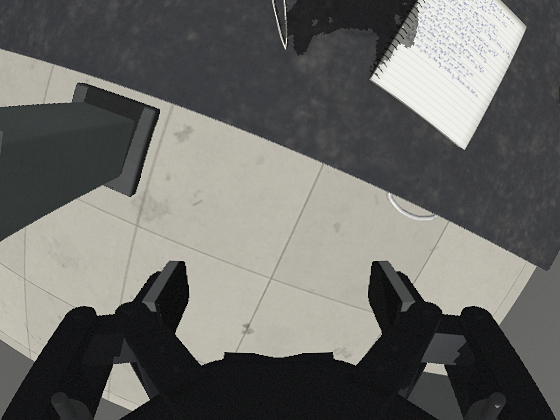

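Top view: rod rest at about (227,230), with the handle at (227,258) and the hook end up at (222,175). The bolt unit is at (413,180), the mouse at (301,232), the timer at (298,150) and a bottle at (162,208). I'll zoom in to measure.

```bash
cat > h.py <<'E'
import numpy as np,cv2
from rig import bot
from scipy.spatial.transform import Rotation as Rn
def top_ray(u,v,n="top"):
    p=bot.camera_params(n); f=210/np.tan(np.radians(p["fov_y"]/2)); E=np.array(p["extrinsics"])
    d=E[:3,:3]@np.array([(u-p["cx"])/f,(v-p["cy"])/f,1]); return E[:3,3],d
def at_z(u,v,z,n="top"):
    o,d=top_ray(u,v,n); return o+d*(z-o[2])/d[2]
def proj(P,n="top"):
    p=bot.camera_params(n); f=210/np.tan(np.radians(p["fov_y"]/2)); E=np.array(p["extrinsics"])
    c=E[:3,:3].T@(np.asarray(P,float)-E[:3,3]); return f*c[0]/c[2]+p["cx"],f*c[1]/c[2]+p["cy"]
def toolpose(o):
    return Rn.from_euler("xyz",o["orientation"],degrees=True).as_matrix(),np.array(o["tool_pos"])
def wray(u,v,pose):
    p=bot.camera_params("wrist"); f=210/np.tan(np.radians(p["fov_y"]/2)); H=np.array(p["hand_eye"])
    x,y=u-p["cx"],v-p["cy"]; r=np.hypot(x,y); th=r/f
    d=np.array([np.sin(th)*x/r,np.sin(th)*y/r,np.cos(th)]) if r>0 else np.array([0,0,1.])
    R,t=pose; return R@H[:3,3]+t, R@H[:3,:3]@d
def wz(u,v,z,pose):
    o,d=wray(u,v,pose); return o+d*(z-o[2])/d[2]
def wproj(P,pose):
    p=bot.camera_params("wrist"); f=210/np.tan(np.radians(p["fov_y"]/2)); H=np.array(p["hand_eye"])
    R,t=pose; q=R.T@(np.asarray(P,float)-t); c=H[:3,:3].T@(q-H[:3,3])
    s=np.hypot(c[0],c[1]); th=np.arctan2(s,c[2]); return f*th*c[0]/s+p["cx"],f*th*c[1]/s+p["cy"]
E
python3 - <<'E'
import cv2
im=cv2.imread("pics/a_top.png")
a=im[160:290,170:270]; b=im[105:235,365:465]
o=cv2.hconcat([cv2.resize(a,(400,520),interpolation=cv2.INTER_CUBIC),cv2.resize(b,(400,520),interpolation=cv2.INTER_CUBIC)])
cv2.imwrite("pics/a_top_zoom.png",o)
E
```

```text
(no output)
```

View pics/a_top_zoom.png

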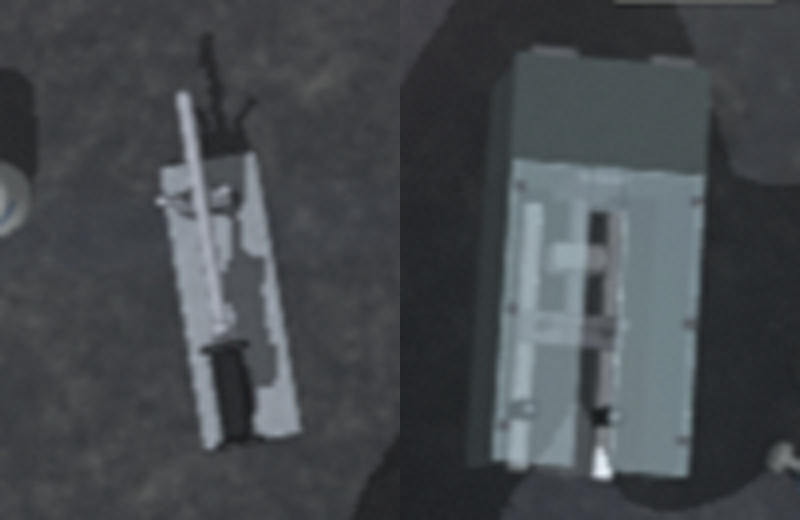

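Run:
```python
from h import *
c=lambda u,v,z:at_z(u,v,z)
h=c(170+231/4,160+393/4,85); t=c(170+183/4,160+96/4,72); print("handle",h,"tip",t,np.degrees(np.arctan2((t-h)[1],(t-h)[0])),np.linalg.norm((t-h)[:2]))
P={k:c(365+(u-400)/4,105+v/4,78) for k,(u,v) in dict(fl=(513,160),fr=(706,173),nl=(492,460),nr=(689,476),slotfar=(605,212),slotfront=(600,470)).items()}
for k in P: print(k,P[k])
```

```text
handle [486.92369084 211.63144012  85.        ] tip [657.98495517 245.27949578  72.        ] 11.12811206211793 174.3391746110257
fl [ 754.61124932 -166.97952921   78.        ]
fr [ 748.49278523 -279.22764391   78.        ]
nl [ 579.38930239 -153.75752729   78.        ]
nr [ 571.80631878 -266.72274337   78.        ]
slotfar [ 724.66437473 -220.21425766   78.        ]
slotfront [ 574.52420729 -215.70671317   78.        ]
```

```bash
cat >> h.py <<'E'
def target_R(yaw):  # tool x down, tool z along yaw
    y=np.radians(yaw); z=np.array([np.cos(y),np.sin(y),0]); x=np.array([0,0,-1.]); return np.column_stack([x,np.cross(z,x),z])
def need(pos,yaw,o=None):
    o=o or bot.get_obs(); R,t=toolpose(o); G=target_R(yaw)
    rv=Rn.from_matrix(R.T@G).as_rotvec(degrees=True); d=R.T@(np.array(pos,float)-t)
    print("shift in present tool axes",d.round(2),"in goal axes",(G.T@(np.array(pos,float)-t)).round(2),"turn",rv.round(2))
    return d,rv
E
python3 - <<'E'
from h import *
R,t=toolpose(bot.get_obs()); print(R.round(3)); need([740,-222,250],-4.2)
# rows with constant turn about x
G=target_R(-4.2); rv=Rn.from_matrix(R.T@G).as_rotvec(); n=16
P=np.array([740,-222,250.])
for i in range(n):
    Ri=R@Rn.from_rotvec(rv*i/n).as_matrix(); print((Ri.T@((P-t)/n)).round(1),np.degrees(rv/n).round(2))
E
```

```text
[[-0.     0.382 -0.924]
 [ 0.001 -0.924 -0.382]
 [-1.    -0.001 -0.   ]]
shift in present tool axes [ -19.01 -161.99 -599.11] in goal axes [-19.18 413.48 462.83] turn [-1.5335e+02 -7.0000e-02  1.0000e-02]
[ -1.2 -10.1 -37.4] [-9.58 -0.    0.  ]
[ -1.2  -3.7 -38.6] [-9.58 -0.    0.  ]
[ -1.2   2.7 -38.7] [-9.58 -0.    0.  ]
[ -1.2   9.1 -37.7] [-9.58 -0.    0.  ]
[ -1.2  15.3 -35.7] [-9.58 -0.    0.  ]
[ -1.2  21.  -32.6] [-9.58 -0.    0.  ]
[ -1.2  26.1 -28.7] [-9.58 -0.    0.  ]
[ -1.2  30.6 -23.9] [-9.58 -0.    0.  ]
[ -1.2  34.1 -18.5] [-9.58 -0.    0.  ]
[ -1.2  36.7 -12.5] [-9.58 -0.    0.  ]
[-1.2 38.3 -6.3] [-9.58 -0.    0.  ]
[-1.2 38.8  0.2] [-9.58 -0.    0.  ]
[-1.2 38.2  6.7] [-9.58 -0.    0.  ]
[-1.2 36.6 12.9] [-9.58 -0.    0.  ]
[-1.2 33.9 18.8] [-9.58 -0.    0.  ]
[-1.2 30.3 24.2] [-9.58 -0.    0.  ]
```

```bash
cat >> h.py <<'E'
def rows(P,yaw,n,o=None):
    R,t=toolpose(o or bot.get_obs()); G=target_R(yaw); rv=Rn.from_matrix(R.T@G).as_rotvec(); P=np.array(P,float)
    for i in range(n):
        Ri=R@Rn.from_rotvec(rv*i/n).as_matrix(); print((Ri.T@((P-t)/n)).round(1).tolist(),np.degrees(rv/n).round(2).tolist())
E
python3 - <<'E'
from h import *
print(at_z(472,42,0,"scene"),at_z(375,38,0,"scene"), proj([480,-202,0],"top"))
rows([605,-213,240],175.8,16)
E
```

```text
[ 536.63840637 -947.6973769     0.        ] [ 817.66823557 -770.16678935    0.        ] (np.float64(400.20560122936433), np.float64(262.47891422394696))
[-0.6, -13.9, -29.9] [1.67, 0.0, 0.0]
[-0.6, -14.7, -29.4] [1.67, 0.0, 0.0]
[-0.6, -15.6, -29.0] [1.67, 0.0, 0.0]
[-0.6, -16.4, -28.5] [1.67, 0.0, 0.0]
[-0.6, -17.2, -28.1] [1.67, 0.0, 0.0]
[-0.6, -18.0, -27.5] [1.67, 0.0, 0.0]
[-0.6, -18.8, -27.0] [1.67, 0.0, 0.0]
[-0.6, -19.6, -26.4] [1.67, 0.0, 0.0]
[-0.6, -20.4, -25.9] [1.67, 0.0, 0.0]
[-0.6, -21.1, -25.3] [1.67, 0.0, 0.0]
[-0.6, -21.8, -24.6] [1.67, 0.0, 0.0]
[-0.6, -22.5, -24.0] [1.67, 0.0, 0.0]
[-0.6, -23.2, -23.3] [1.67, 0.0, 0.0]
[-0.6, -23.9, -22.6] [1.67, 0.0, 0.0]
[-0.6, -24.6, -21.9] [1.67, 0.0, 0.0]
[-0.6, -25.2, -21.2] [1.67, 0.0, 0.0]
```

Call:
{"fn": "drive_tool", "kwargs": {"rows": [[-0.6,-14,-30,1.67,0,0],[-0.6,-14.7,-29.4,1.67,0,0],[-0.6,-15.6,-29,1.67,0,0],[-0.6,-16.4,-28.5,1.67,0,0],[-0.6,-17.2,-28,1.67,0,0],[-0.6,-18,-27.5,1.67,0,0],[-0.6,-18.8,-27,1.67,0,0],[-0.6,-19.6,-26.4,1.67,0,0]]}}

```text
clock: 0.82
tool_pos: [427.4, -405.6, 236.0]
orientation: [-62.9, 90.0, 126.1]
wrist_force: [1.3, -1.4, 0.3]
gripper_width: 0.998
```

Call:
{"fn": "drive_tool", "kwargs": {"rows": [[-0.6,-20.4,-26,1.67,0,0],[-0.6,-21.1,-25.3,1.67,0,0],[-0.6,-21.8,-24.6,1.67,0,0],[-0.6,-22.5,-24,1.67,0,0],[-0.6,-23.2,-23.3,1.67,0,0],[-0.6,-23.9,-22.6,1.67,0,0],[-0.6,-24.6,-21.9,1.67,0,0],[-0.6,-25.2,-21.2,1.67,0,0]]}}

```text
clock: 1.48
tool_pos: [606.0, -212.1, 240.7]
orientation: [-11.9, 90.0, 163.7]
wrist_force: [0.4, 0.5, 0.8]
gripper_width: 0.996
```

Call:
{"fn": "drive_tool", "kwargs": {"rows": [[0,0,0,0,0,0],[0,0,0,0,0,0],[0,0,0,0,0,0],[0,0,0,0,0,0],[0,0,0,0,0,0],[0,0,0,0,0,0],[0,0,0,0,0,0],[0,0,0,0,0,0]]}}

```text
clock: 2.15
tool_pos: [605.0, -214.0, 241.0]
orientation: [154.5, 90.0, -29.8]
wrist_force: [0.4, -0.4, -0.2]
gripper_width: 1.0
```

Run:
```python
from h import *
o=bot.get_obs(); im=bot.get_image("wrist"); cv2.imwrite("pics/b_wrist.png",im[:,:,::-1])
np.save("b.npy",np.r_[o["orientation"],o["tool_pos"]]); print(o["clock"],o["tool_pos"],toolpose(o)[0].round(3),o["joint_vel"].round(2))
```

```text
2.15 [ 605.01808374 -214.00349396  240.99786833] [[ 0.    -0.075 -0.997]
 [-0.    -0.997  0.075]
 [-1.     0.    -0.   ]] [ 0.21  0.08 -0.07  0.03  0.05  0.02]
```

View pics/b_wrist.png

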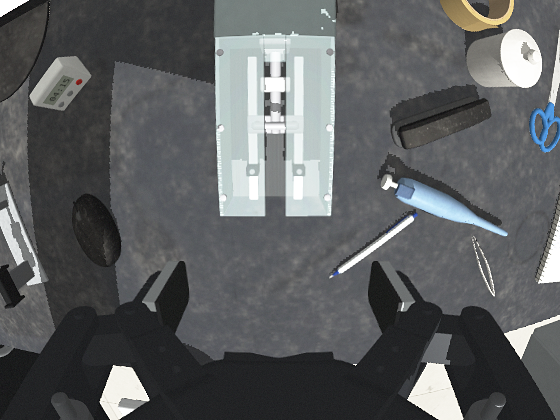

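Wrist view: the unit is upright in the picture. The roof front corners are at about (220,216) and (331,216), the slot runs between x≈265 and 286, and the bolt crossbar is at about (274,127). I'll zoom in on it.

Run:
```python
import cv2
im=cv2.imread("pics/b_wrist.png")[20:225,205:345]
cv2.imwrite("pics/b_zoom.png",cv2.resize(im,(560,820),interpolation=cv2.INTER_CUBIC)[:600] ) 
cv2.imwrite("pics/b_zoom2.png",cv2.resize(im[100:],(560,420),interpolation=cv2.INTER_CUBIC) )
```

```text
(no output)
```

View pics/b_zoom.png

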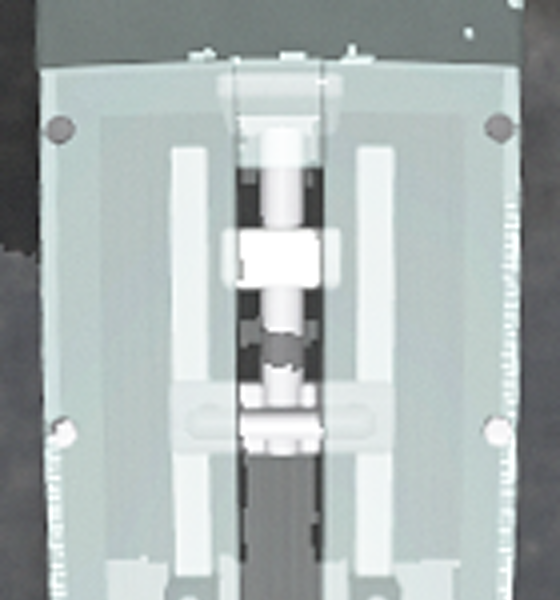

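View pics/b_zoom2.png

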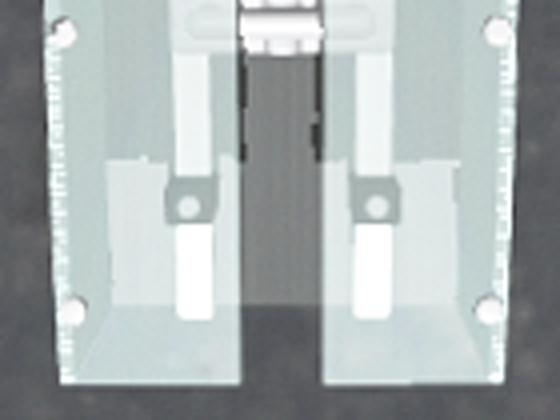

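Run:
```python
from h import *
b=np.load("b.npy"); pose=(Rn.from_euler("xyz",b[:3],degrees=True).as_matrix(),b[3:])
g=lambda x,y,z:wz(205+x/4-.4,20+y/4-.4,z,pose)
P=dict(nl=g(62,783,78),nr=g(503,783,78),fl=g(41,68,78),fr=g(520,67,78),sl=g(241,783,78),sr=g(323,783,78),s2l=g(237,470,78),s2r=g(324,470,78),bar=g(282,430,56),blkL=g(190,600,34),blkR=g(376,600,34),tip=0)
for k in P: print(k,np.round(P[k],1))
fm=(P['nl']+P['nr'])/2; bm=(P['fl']+P['fr'])/2; d=bm-fm
print("len",np.linalg.norm(d),"yaw",np.degrees(np.arctan2(d[1],d[0])),"w",np.linalg.norm(P['nl']-P['nr']),np.linalg.norm(P['fl']-P['fr']))
e=P['nl']-P['nr']; print("front edge yaw",np.degrees(np.arctan2(e[1],e[0]))-90)
u=d/np.linalg.norm(d); O=(fm+bm)/2+2*u; print("origin",O,"bar x",(P['bar']-O)[:2]@u[:2], "bar y",(P['bar']-O)[:2]@[-u[1],u[0]])
print("slot mid front",(P['sl']+P['sr'])/2, "lat",((P['sl']+P['sr'])/2-O)[:2]@[-u[1],u[0]],((P['s2l']+P['s2r'])/2-O)[:2]@[-u[1],u[0]])
```

```text
nl [ 579.2 -153.5   78. ]
nr [ 570.9 -263.9   78. ]
fl [ 754. -166.   78.]
fr [ 745.4 -277.2   78. ]
sl [ 575.9 -198.5   78. ]
sr [ 574.4 -218.8   78. ]
s2l [ 653.1 -204.1   78. ]
s2r [ 651.5 -224.5   78. ]
bar [ 660.4 -215.1   56. ]
blkL [ 614.8 -186.1   34. ]
blkR [ 610.9 -236.9   34. ]
tip 0
len 175.1452548926215 yaw -4.221397936301837 w 110.70163529986995 111.54233986057012
front edge yaw -4.318225434944807
origin [ 664.35191661 -215.29678738   78.        ] bar x -3.9265318941363656 bar y -0.08560837730641578
slot mid front [ 575.12016821 -208.65855864   78.        ] lat 0.05181228112898071 0.11415904728893418
```

Run:
```python
from h import *
rows([490,212,240],191.1,12)
```

```text
[0.1, -34.7, 12.2] [-1.28, -0.0, -0.0]
[0.1, -34.9, 11.4] [-1.28, -0.0, -0.0]
[0.1, -35.2, 10.7] [-1.28, -0.0, -0.0]
[0.1, -35.4, 9.9] [-1.28, -0.0, -0.0]
[0.1, -35.6, 9.1] [-1.28, -0.0, -0.0]
[0.1, -35.8, 8.3] [-1.28, -0.0, -0.0]
[0.1, -36.0, 7.5] [-1.28, -0.0, -0.0]
[0.1, -36.2, 6.7] [-1.28, -0.0, -0.0]
[0.1, -36.3, 5.8] [-1.28, -0.0, -0.0]
[0.1, -36.4, 5.0] [-1.28, -0.0, -0.0]
[0.1, -36.5, 4.2] [-1.28, -0.0, -0.0]
[0.1, -36.6, 3.4] [-1.28, -0.0, -0.0]
```

Call:
{"fn": "drive_tool", "kwargs": {"rows": [[0,-34.7,12.2,-1.28,0,0],[0,-34.9,11.4,-1.28,0,0],[0,-35.2,10.7,-1.28,0,0],[0,-35.4,9.9,-1.28,0,0],[0,-35.6,9.1,-1.28,0,0],[0,-35.8,8.3,-1.28,0,0],[0,-36,7.5,-1.28,0,0],[0,-36.2,6.7,-1.28,0,0]]}}

```text
clock: 2.87
tool_pos: [527.6, 71.8, 241.1]
orientation: [-177.3, 90.0, 8.7]
wrist_force: [1.0, -0.0, 1.6]
gripper_width: 0.999
```

Call:
{"fn": "drive_tool", "kwargs": {"rows": [[0,-36.3,5.8,-1.28,0,0],[0,-36.4,5,-1.28,0,0],[0,-36.5,4.2,-1.28,0,0],[0,-36.6,3.4,-1.28,0,0],[0,0,0,0,0,0],[0,0,0,0,0,0],[0,0,0,0,0,0],[0,0,0,0,0,0]]}}

```text
clock: 3.53
tool_pos: [490.3, 211.5, 240.9]
orientation: [91.4, 90.0, -77.6]
wrist_force: [0.4, -1.1, 0.8]
gripper_width: 1.002
```

Run:
```python
from h import *
o=bot.get_obs(); im=bot.get_image("wrist"); cv2.imwrite("pics/c_wrist.png",im[:,:,::-1])
np.save("c.npy",np.r_[o["orientation"],o["tool_pos"]]); print(o["clock"],o["tool_pos"],o["joint_vel"].round(2))
```

```text
3.5333 [490.31818768 211.46693445 240.91870831] [-0.66  0.04  0.07 -0.06  0.03  0.07]
```

View pics/c_wrist.png

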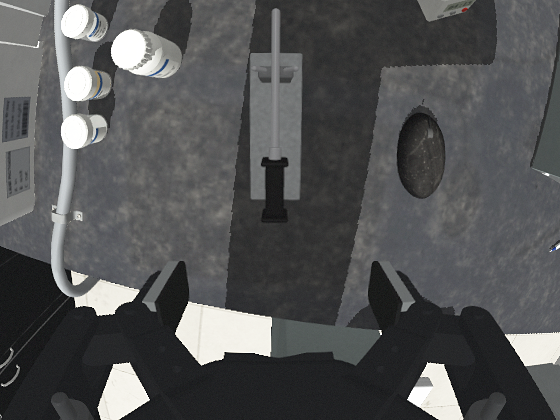

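Wrist view: the rod is almost vertical in the picture. The handle runs from (275,157) to (275,220), the shaft goes up past the fork at about (277,72), and the hook end is at (276,12). I'll zoom in for exact pixels.

Run:
```python
import cv2
im=cv2.imread("pics/c_wrist.png")
cv2.imwrite("pics/c_zoom.png",cv2.hconcat([cv2.resize(im[0:120,235:315],(400,600),interpolation=cv2.INTER_CUBIC),cv2.resize(im[120:240,235:315],(400,600),interpolation=cv2.INTER_CUBIC)]))
```

```text
(no output)
```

View pics/c_zoom.png

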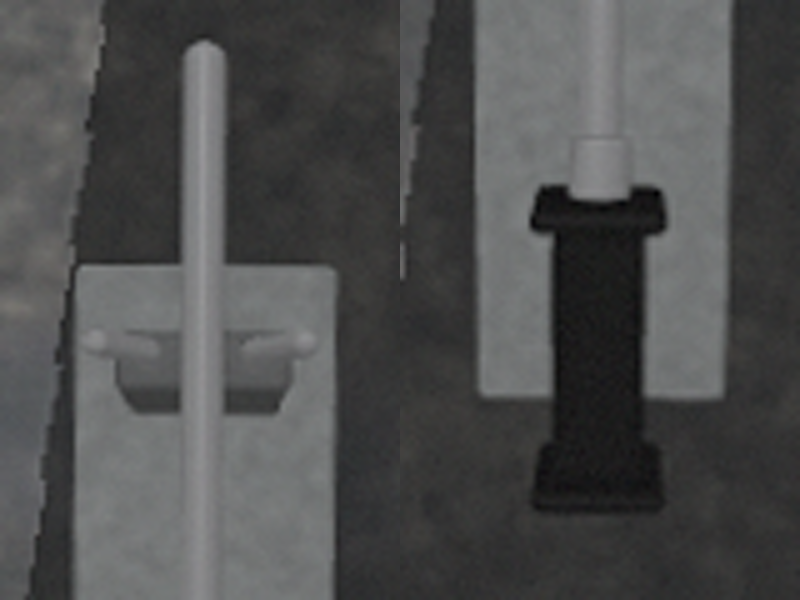

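Run:
```python
from h import *
b=np.load("c.npy"); pose=(Rn.from_euler("xyz",b[:3],degrees=True).as_matrix(),b[3:])
L=lambda x,y,z:wz(235+x/5-.4,y/5-.4,z,pose); Rr=lambda x,y,z:wz(235+(x-400)/5-.4,120+y/5-.4,z,pose)
tip=L(205,39,70); tipb=L(205,275,72); sh=Rr(601,60,72); re=Rr(598,512,87); fi=Rr(599,232,87); fo=Rr(599,212,87); ri=Rr(598,490,87)
for n,p in dict(tip=tip,tipb=tipb,sh=sh,fo=fo,fi=fi,ri=ri,re=re).items(): print(n,p.round(1))
d=(tip-re)[:2]; print("len(209)",np.linalg.norm(d),"yaw",np.degrees(np.arctan2(*d[::-1])))
d2=(tipb-sh)[:2]; print("shaft yaw",np.degrees(np.arctan2(*d2[::-1])))
u=d/np.linalg.norm(d); print("origin from tip",tip[:2]-179*u,"rear",re[:2]+30*u,"fi",fi[:2]-25*u)
# base plate corners z~6?
A=[L(78,266,6),L(336,266,6),Rr(480,398,6),Rr(724,398,6)]
for a in A: print(a.round(1))
m=(A[0]+A[1]-A[2]-A[3])[:2]; print("plate yaw",np.degrees(np.arctan2(*m[::-1])))
fk=[L(95,343,98),L(303,343,98)]; print("fork tips",fk,(fk[0]+fk[1])/2-np.r_[115*u,0])
```

```text
tip [661.5 247.6  70. ]
tipb [613.8 238.3  72. ]
sh [540.7 224.8  72. ]
fo [514.  219.9  87. ]
fi [510.3 219.2  87. ]
ri [460.7 209.9  87. ]
re [456.3 209.   87. ]
len(209) 208.87706794540438 yaw 10.646097140715318
shaft yaw 10.418917049220706
origin from tip [485.61963962 214.56713143] rear [485.74045565 214.58984215] fi [485.78008869 214.60643099]
[621.4 269.7   6. ]
[632.6 212.    6. ]
[450.4 237.9   6. ]
[461.7 179.9   6. ]
plate yaw 10.585670078516785
fork tips [array([594.22126043, 253.59704096,  98.        ]), array([600.966194  , 218.43213462,  98.        ])] [484.57321836 214.76924531  98.        ]
```

Run:
```python
from h import *
need([485.7,214.6,50],190.6)
```

```text
shift in present tool axes [190.91  -4.2    4.02] in goal axes [190.91  -4.14   4.05] turn [ 0.4  -0.   -0.01]
```

Call:
{"fn": "drive_tool", "kwargs": {"rows": [[10,-1,1,0.1,0,0],[20,-1,1,0.1,0,0],[25,-1,1,0.1,0,0],[25,-1.2,1,0.1,0,0],[25,0,0,0,0,0],[22,0,0,0,0,0],[16,0,0,0,0,0],[10,0,0,0,0,0]]}}

```text
clock: 4.25
tool_pos: [484.4, 214.5, 85.5]
orientation: [10.7, 89.9, -158.7]
wrist_force: [-0.2, 0.1, -0.3]
gripper_width: 1.003
```

Call:
{"fn": "drive_tool", "kwargs": {"rows": [[10,0,0,0,0,0],[10,0,0,0,0,0],[8,0,0,0,0,0],[6,0,0,0,0,0],[4,0,0,0,0,0],[0,0,0,0,0,0],[0,0,0,0,0,0],[0,0,0,0,0,0]]}}

```text
clock: 4.92
tool_pos: [485.7, 215.8, 50.3]
orientation: [-168.8, 90.0, 21.9]
wrist_force: [0.4, -0.5, 0.0]
gripper_width: 1.0
```

Run:
```python
from h import *
need([485.7,214.6,50],190.6)
im=bot.get_image("wrist"); cv2.imwrite("pics/d_wrist.png",im[:,:,::-1])
```

```text
shift in present tool axes [0.35 1.21 0.19] in goal axes [0.35 1.21 0.19] turn [ 0.09 -0.04  0.01]
```

View pics/d_wrist.png

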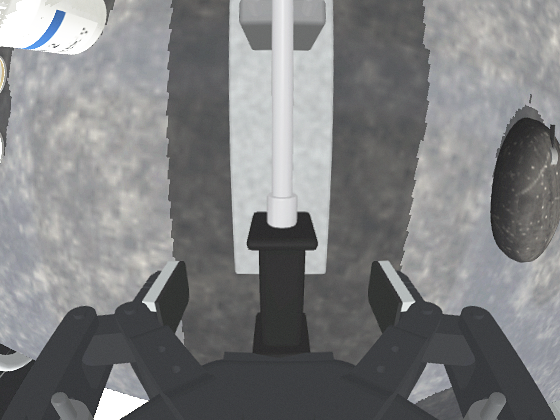

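The handle (282,280) stands centred between the pads. I'll nudge 1.2 mm sideways and close.

Call:
{"fn": "drive_tool", "kwargs": {"rows": [[0.3,1.2,0.2,0,0,0],[0,0,0,0,0,0],[0,0,0,0,0,0],[0,0,0,0,0,0],[0,0,0,0,0,0],[0,0,0,0,0,0],[0,0,0,0,0,0],[0,0,0,0,0,0]], "fingers": 0, "force": 100}}

```text
clock: 5.63
tool_pos: [485.4, 214.4, 49.9]
orientation: [-171.3, 90.0, 19.4]
wrist_force: [-0.8, -1.2, 5.7]
gripper_width: 0.198
```

Call:
{"fn": "drive_tool", "kwargs": {"rows": [[0,0,0,0,0,0],[0,0,0,0,0,0],[0,0,0,0,0,0],[0,0,0,0,0,0],[0,0,0,0,0,0],[0,0,0,0,0,0],[0,0,0,0,0,0],[0,0,0,0,0,0]]}}

```text
clock: 6.3
tool_pos: [485.4, 214.4, 49.9]
orientation: [177.6, 90.0, 8.3]
wrist_force: [-1.8, -1.0, 6.5]
gripper_width: 0.195
```

Run:
```python
from h import *
o=bot.get_obs(); print(o['gripper_width'],o['wrist_force'],o['tool_pos'],o['clock'])
np.save("grasp.npy",np.r_[o["orientation"],o["tool_pos"]]); print(toolpose(o)[0].round(4))
im=bot.get_image("wrist"); cv2.imwrite("pics/e_wrist.png",im[:,:,::-1])
```

```text
0.19461798666032074 [-1.82452432 -0.98228311  6.48504298] [485.42284163 214.44103963  49.8525384 ] 6.3
[[ 2.000e-04  1.855e-01 -9.827e-01]
 [ 0.000e+00 -9.827e-01 -1.855e-01]
 [-1.000e+00  0.000e+00 -2.000e-04]]
```

View pics/e_wrist.png

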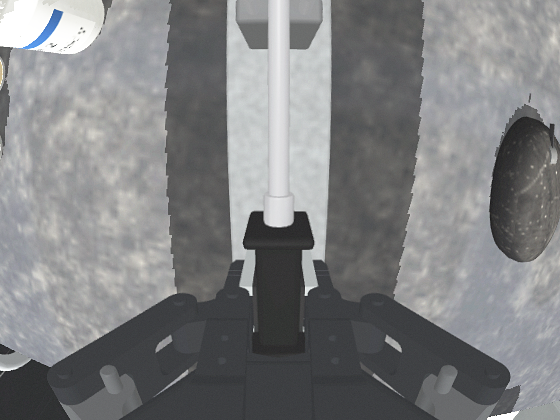

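Call:
{"fn": "drive_tool", "kwargs": {"rows": [[-3,0,0,0,0,0],[-8,0,0,0,0,0],[-15,0,0,0,0,0],[-22,0,0,0,0,0],[-25,0,0,0,0,0],[-22,0,0,0,0,0],[-10,0,0,0,0,0],[-5,0,0,0,0,0]]}}

```text
clock: 7.02
tool_pos: [486.1, 214.7, 161.5]
orientation: [-170.0, 89.8, 20.7]
wrist_force: [0.1, -0.7, -0.0]
gripper_width: 0.195
```

Run:
```python
from h import *
o=bot.get_obs(); print(o['gripper_width'],o['wrist_force'],o['tool_pos'],o['clock'])
rows([505.5,-203.5,160],175.75,15)
```

```text
0.1946000795514512 [ 0.07194842 -0.65459756 -0.0263516 ] [486.13219185 214.74513334 161.45756505] 7.0167
[0.1, 27.6, 3.9] [1.0, -0.01, 0.0]
[0.1, 27.7, 3.4] [1.0, -0.01, 0.0]
[0.1, 27.8, 2.9] [1.0, -0.01, 0.0]
[0.1, 27.8, 2.5] [1.0, -0.01, 0.0]
[0.1, 27.8, 2.0] [1.0, -0.01, 0.0]
[0.1, 27.9, 1.5] [1.0, -0.01, 0.0]
[0.1, 27.9, 1.0] [1.0, -0.01, 0.0]
[0.1, 27.9, 0.5] [1.0, -0.01, 0.0]
[0.1, 27.9, 0.0] [1.0, -0.01, 0.0]
[0.1, 27.9, -0.5] [1.0, -0.01, 0.0]
[0.1, 27.9, -0.9] [1.0, -0.01, 0.0]
[0.1, 27.9, -1.4] [1.0, -0.01, 0.0]
[0.1, 27.8, -1.9] [1.0, -0.01, 0.0]
[0.1, 27.8, -2.4] [1.0, -0.01, 0.0]
[0.1, 27.8, -2.9] [1.0, -0.01, 0.0]
```

Call:
{"fn": "drive_tool", "kwargs": {"rows": [[0,14,2,0.5,0,0],[0,27.7,3.9,1,0,0],[0,27.8,3.4,1,0,0],[0,27.8,2.5,1,0,0],[0,27.8,2,1,0,0],[0,27.9,1.5,1,0,0],[0,27.9,1,1,0,0],[0,27.9,0.5,1,0,0]]}}

```text
clock: 7.68
tool_pos: [495.0, 3.7, 158.8]
orientation: [-6.4, 89.9, 176.7]
wrist_force: [0.8, -0.4, -0.9]
gripper_width: 0.198
```

Call:
{"fn": "drive_tool", "kwargs": {"rows": [[0.2,27.9,0,1,0,0],[0.2,27.9,-0.5,1,0,0],[0.2,27.9,-0.9,1,0,0],[0.2,27.9,-1.4,1,0,0],[0.2,27.8,-1.9,1,0,0],[0.2,27.8,-2.4,1,0,0],[0.2,27.8,-2.9,1,0,0],[0,14,-1.5,0.45,0,0]]}}

```text
clock: 8.35
tool_pos: [506.6, -206.7, 157.3]
orientation: [8.6, 90.0, -175.8]
wrist_force: [1.1, -0.2, -1.6]
gripper_width: 0.194
```

Call:
{"fn": "drive_tool", "kwargs": {"rows": [[4,0,0,0,0,0],[8,0,0,0,0,0],[8,0,0,0,0,0],[5,0,0,0,0,0],[0,0,0,0,0,0],[0,0,0,0,0,0],[0,0,0,0,0,0],[0,0,0,0,0,0]]}}

```text
clock: 9.02
tool_pos: [507.2, -203.9, 133.5]
orientation: [159.9, 90.0, -24.3]
wrist_force: [-0.2, 0.1, -1.5]
gripper_width: 0.195
```

Run:
```python
from h import *
o=bot.get_obs(); print(o['gripper_width'],o['wrist_force'],o['moment'],o['tool_pos'],o['clock'])
np.save("f.npy",np.r_[o["orientation"],o["tool_pos"]])
for n in ["wrist","top","scene"]:
    im=bot.get_image(n); cv2.imwrite(f"pics/f_{n}.png",im[:,:,::-1])
need([505.5,-203.5,135],175.75)
a=cv2.imread("pics/f_top.png")[130:270,360:460]; b=cv2.imread("pics/f_scene.png")[75:215,260:400]
cv2.imwrite("pics/f_zoom.png",cv2.hconcat([cv2.resize(a,(330,462),interpolation=2),cv2.resize(b,(462,462),interpolation=2)]))
```

```text
0.19528136096207369 [-0.15444003  0.1443196  -1.45576356] [-0.02558611  0.0096148  -0.04602558] [ 507.19073693 -203.89350082  133.5113645 ] 9.0167
shift in present tool axes [-1.49 -0.48  1.68] in goal axes [-1.49 -0.48  1.68] turn [-0.   -0.03 -0.01]
```

View pics/f_wrist.png

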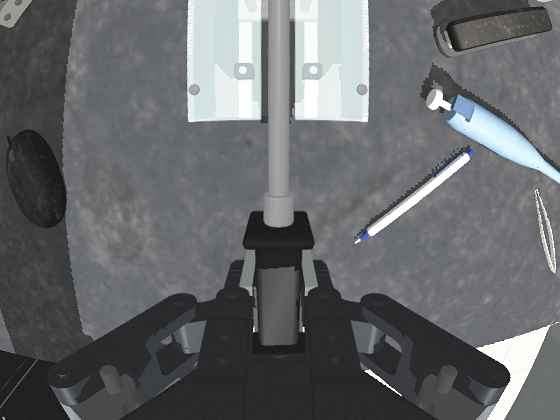

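View pics/f_zoom.png

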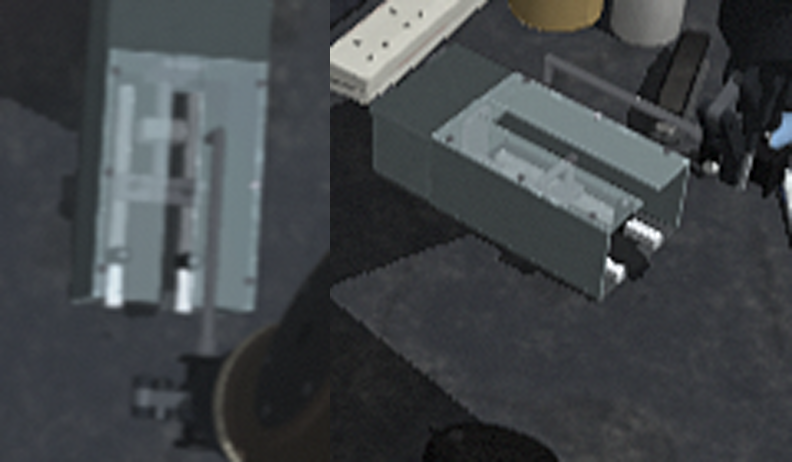

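Run:
```python
from h import *
im=cv2.imread("pics/f_wrist.png",0)
for r in (5,60,100,150,185): print(r,[int(x) for x in im[r,258:302]])
O=np.array([664.35,-215.3]);u=np.array([np.cos(np.radians(-4.25)),np.sin(np.radians(-4.25))]);v=np.array([-u[1],u[0]])
P=at_z(360+215/3.3,130+131/3.3,156)[:2]; print("tip(top) unit coords",(P-O)@u,(P-O)@v)
b=np.load("f.npy"); pose=(Rn.from_euler("xyz",b[:3],degrees=True).as_matrix(),b[3:])
print("tcp unit",(b[3:5]-O)@u,(b[3:5]-O)@v)
for uu,r in ((278.5,5),(278.5,100),(278.5,185)):
    q=wz(uu,r,153.5,pose)[:2]; print((q-O)@u,(q-O)@v)
print("scene pred tip", proj([*(O+(b[3:5]-O)@u*u+175.3*u),153.6],"scene"), "seen",260+548/3.3,75+57/3.3)
```

```text
5 [246, 247, 244, 189, 177, 179, 180, 178, 181, 183, 136, 137, 146, 148, 152, 155, 157, 158, 164, 170, 178, 176, 165, 160, 158, 155, 151, 151, 146, 140, 132, 134, 184, 179, 179, 177, 176, 237, 249, 247, 247, 238, 230, 229]
60 [217, 222, 199, 109, 80, 77, 80, 82, 82, 86, 124, 142, 145, 148, 152, 152, 156, 160, 165, 169, 174, 172, 163, 157, 157, 155, 152, 148, 145, 142, 138, 127, 76, 81, 81, 78, 99, 174, 218, 218, 218, 218, 217, 218]
100 [216, 219, 207, 125, 78, 78, 83, 82, 82, 76, 139, 141, 148, 150, 152, 154, 157, 160, 162, 166, 171, 166, 161, 157, 157, 155, 151, 148, 147, 141, 137, 105, 80, 78, 78, 76, 80, 202, 223, 218, 217, 219, 219, 231]
150 [103, 103, 104, 105, 104, 107, 105, 102, 101, 106, 119, 141, 146, 150, 152, 155, 157, 160, 163, 161, 162, 161, 159, 156, 156, 154, 152, 149, 144, 140, 131, 114, 103, 106, 108, 109, 113, 112, 112, 110, 109, 106, 105, 107]
185 [109, 105, 104, 102, 101, 107, 109, 108, 107, 107, 116, 139, 144, 149, 152, 156, 155, 161, 162, 164, 162, 162, 158, 155, 155, 153, 152, 147, 144, 138, 125, 112, 112, 112, 111, 112, 110, 114, 117, 116, 114, 112, 107, 104]
tip(top) unit coords 19.313519989180868 1.7470109550289818
tcp unit -157.5724226143384 -0.27170228781157224
-42.68710884358337 -0.10832301052344337
-79.98277950403336 -0.12030876757597365
-112.68431213167756 -0.13775918127655015
scene pred tip (np.float64(325.83774626372593), np.float64(92.82572819969957)) seen 426.06060606060606 92.27272727272728
```

Call:
{"fn": "drive_tool", "kwargs": {"rows": [[4,0,0,0,0,0],[8,0,0,0,0,0],[10,0,0,0,0,0],[10,0,0,0,0,0],[8,0,0,0,0,0],[6,0,0,0,0,0],[4,0,0,0,0,0],[0,0,0,0,0,0]]}}

```text
clock: 9.83
tool_pos: [506.4, -203.9, 82.1]
orientation: [-21.1, 89.9, 154.6]
wrist_force: [-0.4, 0.7, -1.5]
gripper_width: 0.198
```

Call:
{"fn": "drive_tool", "kwargs": {"rows": [[4,0,0,0,0,0],[6,0,0,0,0,0],[8,0,0,0,0,0],[8,0,0,0,0,0],[6,0,0,0,0,0],[4,0,0,0,0,0],[0.5,0,0,0,0,0],[0,0,0,0,0,0]]}}

```text
clock: 10.5
tool_pos: [506.8, -204.0, 46.3]
orientation: [-22.0, 90.0, 153.7]
wrist_force: [0.2, -0.6, -1.3]
gripper_width: 0.194
```

Run:
```python
from h import *
o=bot.get_obs(); print(o['gripper_width'],o['wrist_force'],o['moment'],o['tool_pos'],o['clock'])
np.save("g.npy",np.r_[o["orientation"],o["tool_pos"]])
for n in ["wrist","top","scene"]:
    im=bot.get_image(n); cv2.imwrite(f"pics/g_{n}.png",im[:,:,::-1])
a=cv2.imread("pics/g_top.png")[130:270,360:460]; b=cv2.imread("pics/g_scene.png")[75:215,260:400]
cv2.imwrite("pics/g_zoom.png",cv2.hconcat([cv2.resize(a,(330,462),interpolation=2),cv2.resize(b,(462,462),interpolation=2)]))
O=np.array([664.35,-215.3]);u=np.array([np.cos(np.radians(-4.25)),np.sin(np.radians(-4.25))]);v=np.array([-u[1],u[0]])
b=o['tool_pos'][:2]
print("tcp unit",(b-O)@u,(b-O)@v)
```

```text
0.19416542020857752 [ 0.17662011 -0.62113897 -1.25292875] [-0.02696208  0.00014917 -0.00786519] [ 506.76597194 -204.01391902   46.33792204] 10.5
tcp unit -157.98709557168533 -0.4232680522390681
```

View pics/g_wrist.png

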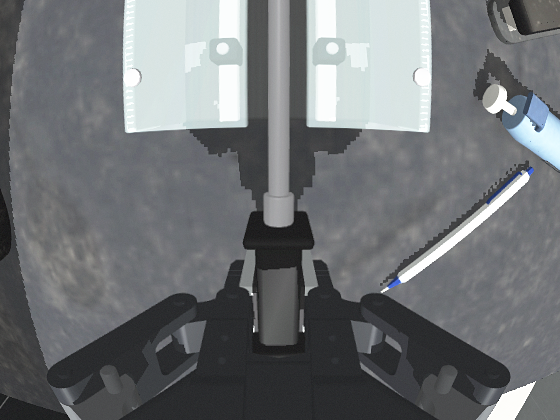

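View pics/g_zoom.png

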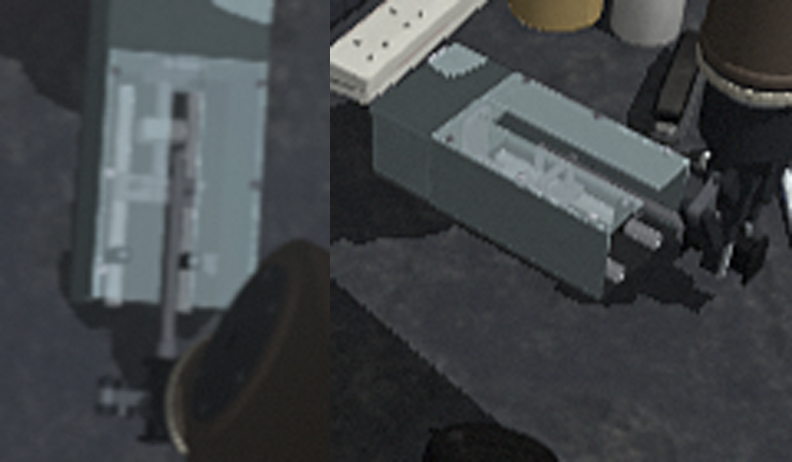

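The hook is through the slot, behind the bar, with no contact force. Now I'll draw it slowly. Tool +z is towards the robot.

Call:
{"fn": "drive_tool", "kwargs": {"rows": [[0,0,2,0,0,0],[0,0,2,0,0,0],[0,0,2,0,0,0],[0,0,2,0,0,0],[0,0,1,0,0,0],[0,0,1,0,0,0],[0,0,1,0,0,0],[0,0,0,0,0,0]]}}

```text
clock: 11.32
tool_pos: [495.9, -203.4, 46.7]
orientation: [166.3, 90.0, -17.9]
wrist_force: [1.9, -0.5, -1.9]
gripper_width: 0.195
```

Call:
{"fn": "drive_tool", "kwargs": {"rows": [[0,0,0.5,0,0,0],[0,0,0.5,0,0,0],[0,0,0.5,0,0,0],[0,0,0.5,0,0,0],[0,0,0.5,0,0,0],[0,0,0.5,0,0,0],[0,0,0.5,0,0,0],[0,0,0.5,0,0,0]]}}

```text
clock: 11.98
tool_pos: [493.0, -203.3, 46.9]
orientation: [161.6, 89.9, -22.6]
wrist_force: [6.3, 0.8, -3.4]
gripper_width: 0.194
```

Call:
{"fn": "drive_tool", "kwargs": {"rows": [[0,0,1,0,0,0],[0,0,1,0,0,0],[0,0,1,0,0,0],[0,0,1,0,0,0],[0,0,1,0,0,0],[0,0,1,0,0,0],[0,0,1,0,0,0],[0,0,1,0,0,0]]}}

```text
clock: 12.65
tool_pos: [485.0, -202.8, 46.9]
orientation: [160.9, 89.9, -23.3]
wrist_force: [6.7, 0.4, -3.3]
gripper_width: 0.191
```

Call:
{"fn": "drive_tool", "kwargs": {"rows": [[0,0,1,0,0,0],[0,0,1,0,0,0],[0,0,1,0,0,0],[0,0,1,0,0,0],[0,0,1,0,0,0],[0,0,1,0,0,0],[0,0,1,0,0,0],[0,0,1,0,0,0]]}}

```text
clock: 13.32
tool_pos: [477.0, -202.2, 46.9]
orientation: [160.5, 89.9, -23.7]
wrist_force: [5.3, -0.2, -2.5]
gripper_width: 0.199
```

Call:
{"fn": "drive_tool", "kwargs": {"rows": [[0,0,1,0,0,0],[0,0,1,0,0,0],[0,0,1,0,0,0],[0,0,0.5,0,0,0],[0,0,0.5,0,0,0],[0,0,0.5,0,0,0],[0,0,0.5,0,0,0],[0,0,0.5,0,0,0]]}}

```text
clock: 13.98
tool_pos: [471.5, -201.8, 46.9]
orientation: [160.9, 89.9, -23.4]
wrist_force: [5.8, 0.6, -3.4]
gripper_width: 0.195
```

Run:
```python
from h import *
o=bot.get_obs(); print(o['wrist_force'],o['moment'],o['tool_pos'],o['clock'])
im=bot.get_image("wrist"); cv2.imwrite("pics/i_wrist.png",im[:,:,::-1])
im=bot.get_image("top"); cv2.imwrite("pics/i_zoom.png",cv2.resize(im[130:270,360:460,::-1],(400,560),interpolation=2))
b=np.load("b.npy"); pose=(Rn.from_euler("xyz",b[:3],degrees=True).as_matrix(),b[3:])
for z in (20,28,34): print(z,wz(205+282/4-.4,20+452/4-.4,z,pose),wz(205+190/4,20+577/4-.4,z,pose))
O=np.array([664.35,-215.3]);u=np.array([np.cos(np.radians(-4.25)),np.sin(np.radians(-4.25))]);v=np.array([-u[1],u[0]])
b=o['tool_pos'][:2]
print("tcp unit",(b-O)@u,(b-O)@v,"travel",-((b-O)@u+175.3-8))
```

```text
[ 5.75693096  0.56560922 -3.37174765] [ 0.01968008 -0.69805894  0.08193361] [ 471.54585607 -201.77324906   46.91420545] 13.9833
20 [ 652.18479413 -214.16699785   20.        ] [ 618.77751182 -185.86207393   20.        ]
28 [ 652.78256356 -214.27800548   28.        ] [ 620.10960498 -186.59525062   28.        ]
34 [ 653.23089063 -214.3612612    34.        ] [ 621.10867485 -187.14513313   34.        ]
tcp unit -193.27641530980398 -0.7988691358210102 travel 25.97641530980397
```

View pics/i_wrist.png

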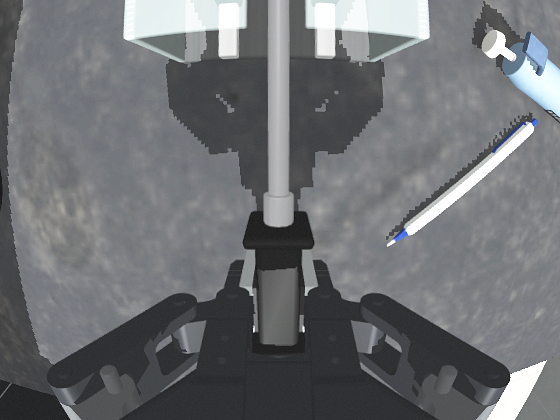

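View pics/i_zoom.png

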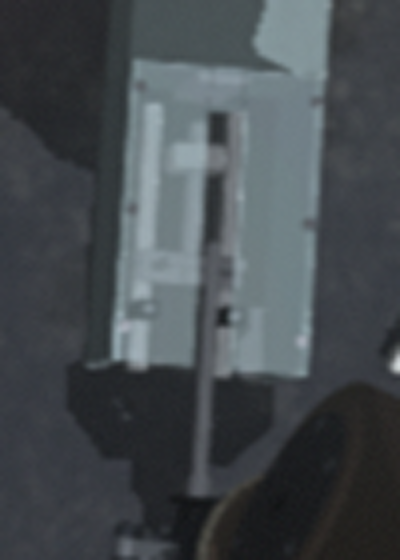

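Call:
{"fn": "drive_tool", "kwargs": {"rows": [[0,0,0.4,0,0,0],[0,0,0.4,0,0,0],[0,0,0.4,0,0,0],[0,0,0.4,0,0,0],[0,0,0.4,0,0,0],[0,0,0.3,0,0,0],[0,0,0.3,0,0,0],[0,0,0.2,0,0,0]]}}

```text
clock: 14.75
tool_pos: [468.7, -201.6, 46.9]
orientation: [160.8, 89.9, -23.4]
wrist_force: [6.4, 0.3, -2.5]
gripper_width: 0.194
```

Call:
{"fn": "drive_tool", "kwargs": {"rows": [[0,0,0.25,0,0,0],[0,0,0.25,0,0,0],[0,0,0.25,0,0,0],[0,0,0.25,0,0,0],[0,0,0.25,0,0,0],[0,0,0.25,0,0,0],[0,0,0.25,0,0,0],[0,0,0.25,0,0,0]]}}

```text
clock: 15.42
tool_pos: [466.8, -201.4, 46.9]
orientation: [160.5, 89.9, -23.8]
wrist_force: [6.4, -0.5, -2.5]
gripper_width: 0.196
```

Call:
{"fn": "drive_tool", "kwargs": {"rows": [[0,0,0.25,0,0,0],[0,0,0.25,0,0,0],[0,0,0.25,0,0,0],[0,0,0.25,0,0,0],[0,0,0.25,0,0,0],[0,0,0.25,0,0,0],[0,0,0.25,0,0,0],[0,0,0.25,0,0,0]]}}

```text
clock: 16.08
tool_pos: [464.8, -201.3, 46.9]
orientation: [160.3, 89.9, -23.9]
wrist_force: [5.2, 0.3, -2.8]
gripper_width: 0.199
```

Call:
{"fn": "drive_tool", "kwargs": {"rows": [[0,0,0.25,0,0,0],[0,0,0.25,0,0,0],[0,0,0.25,0,0,0],[0,0,0.25,0,0,0],[0,0,0.25,0,0,0],[0,0,0.25,0,0,0],[0,0,0.25,0,0,0],[0,0,0.25,0,0,0]]}}

```text
clock: 16.75
tool_pos: [462.8, -201.1, 46.9]
orientation: [159.9, 89.9, -24.4]
wrist_force: [5.4, -0.0, -2.7]
gripper_width: 0.193
```

Call:
{"fn": "drive_tool", "kwargs": {"rows": [[0,0,0.25,0,0,0],[0,0,0.25,0,0,0],[0,0,0.25,0,0,0],[0,0,0.25,0,0,0],[0,0,0.25,0,0,0],[0,0,0.25,0,0,0],[0,0,0.25,0,0,0],[0,0,0.25,0,0,0]]}}

```text
clock: 17.42
tool_pos: [460.8, -201.0, 46.9]
orientation: [159.5, 89.9, -24.8]
wrist_force: [6.1, 0.9, -3.4]
gripper_width: 0.195
```

Call:
{"fn": "drive_tool", "kwargs": {"rows": [[0,0,0.25,0,0,0],[0,0,0.25,0,0,0],[0,0,0.25,0,0,0],[0,0,0.25,0,0,0],[0,0,0.25,0,0,0],[0,0,0.25,0,0,0],[0,0,0.25,0,0,0],[0,0,0.25,0,0,0]]}}

```text
clock: 18.08
tool_pos: [459.8, -201.2, 47.1]
orientation: [160.1, 89.8, -24.2]
wrist_force: [12.5, 0.9, -4.4]
gripper_width: 0.195
```

Call:
{"fn": "drive_tool", "kwargs": {"rows": [[0,0,0.2,0,0,0],[0,0,0.1,0,0,0],[0,0,0,0,0,0],[0,0,0,0,0,0],[0,0,0,0,0,0],[0,0,0,0,0,0],[0,0,0,0,0,0],[0,0,0,0,0,0]]}}

```text
clock: 18.75
tool_pos: [459.8, -201.3, 47.1]
orientation: [160.1, 89.8, -24.1]
wrist_force: [12.6, 0.7, -4.5]
gripper_width: 0.196
```

Run:
```python
from h import *
o=bot.get_obs(); print(o['wrist_force'],o['moment'],o['tool_pos'],o['clock'])
```

```text
[12.63123676  0.68533745 -4.4605068 ] [ 0.10722261 -1.49235247  0.25888695] [ 459.78079641 -201.26148234   47.119974  ] 18.75
```

Call:
{"fn": "drive_tool", "kwargs": {"rows": [[0,0,0.2,0,0,0],[0,0,0.1,0,0,0],[0,0,0.1,0,0,0],[0,0,0,0,0,0],[0,0,0,0,0,0],[0,0,0,0,0,0],[0,0,0,0,0,0],[0,0,0,0,0,0]]}}

```text
clock: 19.42
tool_pos: [459.7, -201.4, 47.2]
orientation: [159.9, 89.7, -24.3]
wrist_force: [13.5, 0.3, -5.0]
gripper_width: 0.196
```

Call:
{"fn": "drive_tool", "kwargs": {"rows": [[0,0,0.2,0,0,0],[0,0,0.2,0,0,0],[0,0,0.1,0,0,0],[0,0,0,0,0,0],[0,0,0,0,0,0],[0,0,0,0,0,0],[0,0,0,0,0,0],[0,0,0,0,0,0]]}}

```text
clock: 20.08
tool_pos: [459.6, -201.5, 47.3]
orientation: [159.8, 89.7, -24.4]
wrist_force: [15.9, 0.2, -5.4]
gripper_width: 0.194
```

Call:
{"fn": "drive_tool", "kwargs": {"rows": [[0,0,0,0,0,0],[0,0,0,0,0,0],[0,0,0,0,0,0],[0,0,0,0,0,0],[0,0,0,0,0,0],[0,0,0,0,0,0],[0,0,0,0,0,0],[0,0,0,0,0,0]]}}

```text
clock: 20.75
tool_pos: [459.7, -201.5, 47.3]
orientation: [159.9, 89.7, -24.3]
wrist_force: [16.2, 0.9, -6.2]
gripper_width: 0.195
```

Run:
```python
from h import *
for n in ["wrist","top"]:
    o=bot.get_obs(); print(o['wrist_force'],o['moment'],o['tool_pos'],o['clock'],toolpose(o)[0].round(4)[2])
    im=bot.get_image(n); cv2.imwrite(f"pics/j_{n}.png",im[:,:,::-1])
cv2.imwrite("pics/j_zoom.png",cv2.resize(im[130:270,360:460,::-1],(400,560),interpolation=2))
O=np.array([664.35,-215.3]);u=np.array([np.cos(np.radians(-4.25)),np.sin(np.radians(-4.25))]);v=np.array([-u[1],u[0]])
b=o['tool_pos'][:2]
print("tcp unit",(b-O)@u,(b-O)@v,"travel",-((b-O)@u+175.3-8))
```

```text
[16.15066365  0.93741715 -6.21813594] [ 0.16502103 -1.94440601  0.32286466] [ 459.66677264 -201.48595387   47.28533963] 20.75 [-1.      0.0019 -0.0053]
[16.22841069  0.53117139 -4.84871435] [ 0.15888555 -1.88530826  0.28472164] [ 459.64373514 -201.47055366   47.26926803] 20.8 [-1.      0.0019 -0.0053]
tcp unit -205.1682399061741 -1.3790542999501099 travel 37.8682399061741
```

View pics/j_wrist.png

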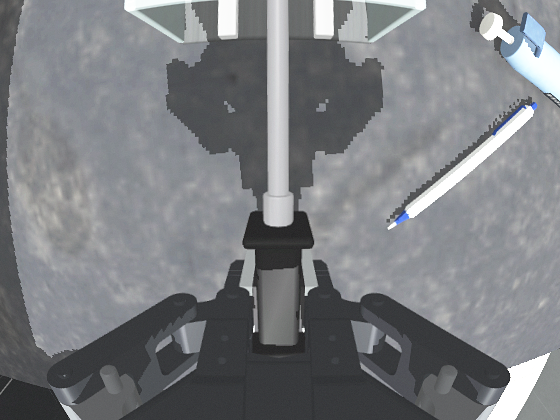

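View pics/j_zoom.png

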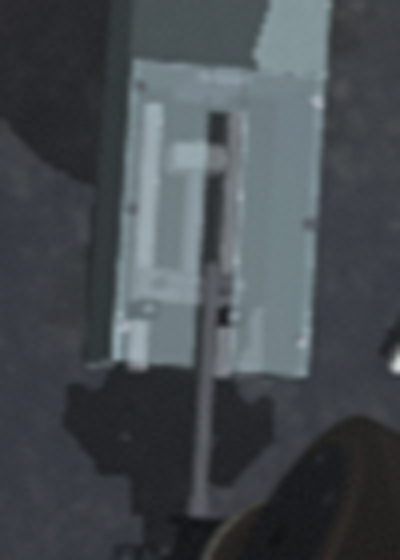

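The bolt is home on its stops at about 38 mm of travel, and the pull has held at about 16 N for over a second. Next I'll unhook, back off away from the bar, then lift straight up.

Call:
{"fn": "drive_tool", "kwargs": {"rows": [[0,0,-0.5,0,0,0],[0,0,-1,0,0,0],[0,0,-1,0,0,0],[0,0,-1.5,0,0,0],[0,0,-2,0,0,0],[0,0,-2,0,0,0],[0,0,-2,0,0,0],[0,0,-1,0,0,0]]}}

```text
clock: 21.52
tool_pos: [467.7, -201.2, 46.7]
orientation: [-21.6, 90.0, 154.1]
wrist_force: [0.9, -0.3, -0.8]
gripper_width: 0.194
```

Call:
{"fn": "drive_tool", "kwargs": {"rows": [[0,0,0,0,0,0],[0,0,0,0,0,0],[-2,0,0,0,0,0],[-4,0,0,0,0,0],[-6,0,0,0,0,0],[-8,0,0,0,0,0],[-8,0,0,0,0,0],[-6,0,0,0,0,0]]}}

```text
clock: 22.18
tool_pos: [467.9, -201.4, 82.0]
orientation: [157.7, 89.9, -26.5]
wrist_force: [0.6, -0.1, -0.8]
gripper_width: 0.194
```

Run:
```python
from h import *
o=bot.get_obs(); print(o['wrist_force'],o['moment'],o['tool_pos'],o['clock'],toolpose(o)[0].round(4)[2])
```

```text
[ 0.64221117 -0.10082927 -0.82442179] [ 0.03805685  0.01207287 -0.02336961] [ 467.87556592 -201.35291388   82.0403024 ] 22.1833 [-1.e+00  4.e-04 -1.e-03]
```

Call:
{"fn": "drive_tool", "kwargs": {"rows": [[-8,0,0,0,0,0],[-14,0,0,0,0,0],[-18,0,0,0,0,0],[-16,0,0,0,0,0],[-10,0,0,0,0,0],[-7,0,0,0,0,0],[0,0,0,0,0,0],[0,0,0,0,0,0]]}}

```text
clock: 22.85
tool_pos: [467.5, -201.2, 153.7]
orientation: [160.4, 90.0, -23.8]
wrist_force: [-0.2, 0.3, -2.4]
gripper_width: 0.198
```

Run:
```python
from h import *
o=bot.get_obs(); print(o['wrist_force'],o['tool_pos'],o['clock'],toolpose(o)[0].round(4))
np.save("k.npy",np.r_[o["orientation"],o["tool_pos"]])
for n in ["wrist","top","scene"]:
    im=bot.get_image(n); cv2.imwrite(f"pics/k_{n}.png",im[:,:,::-1])
a=cv2.imread("pics/k_top.png")[130:270,360:460]; b=cv2.imread("pics/k_scene.png")[75:215,260:400]
cv2.imwrite("pics/k_zoom.png",cv2.hconcat([cv2.resize(a,(330,462),interpolation=2),cv2.resize(b,(462,462),interpolation=2)]))
R,t=toolpose(o); f=-R[:,2]; up=-R[:,0]
ro=t+up*20.15+f*0.3
for x,z in ((175,0),(175,-24),(60,0)):
    P=ro+f*x+up*z; print(x,z,"scene",np.round(proj(P,"scene"),1),"top",np.round(proj(P,"top"),1),"wrist",np.round(wproj(P,(R,t)),1))
rows([490,213,160],190.6,15)
```

```text
[-0.22377037  0.34842686 -2.44559691] [ 467.52292558 -201.16398099  153.67368752] 22.85 [[ 3.000e-04 -7.430e-02 -9.972e-01]
 [-1.000e-04 -9.972e-01  7.430e-02]
 [-1.000e+00  1.000e-04 -3.000e-04]]
175 0 scene [339.6  92.3] top [427.8 187.8] wrist [ 278.8 -115.4]
175 -24 scene [338.6 100.3] top [424.1 189.3] wrist [278.6 -87.5]
60 0 scene [379.1 111.6] top [424.4 242.7] wrist [278.8 145.6]
[-0.5, -27.6, 0.5] [-0.99, 0.0, 0.0]
[-0.5, -27.6, 0.0] [-0.99, 0.0, 0.0]
[-0.5, -27.6, -0.4] [-0.99, 0.0, 0.0]
[-0.5, -27.6, -0.9] [-0.99, 0.0, 0.0]
[-0.5, -27.6, -1.4] [-0.99, 0.0, 0.0]
[-0.5, -27.6, -1.9] [-0.99, 0.0, 0.0]
[-0.5, -27.5, -2.3] [-0.99, 0.0, 0.0]
[-0.5, -27.5, -2.8] [-0.99, 0.0, 0.0]
[-0.5, -27.4, -3.3] [-0.99, 0.0, 0.0]
[-0.5, -27.4, -3.8] [-0.99, 0.0, 0.0]
[-0.5, -27.3, -4.2] [-0.99, 0.0, 0.0]
[-0.5, -27.2, -4.7] [-0.99, 0.0, 0.0]
[-0.5, -27.1, -5.2] [-0.99, 0.0, 0.0]
[-0.5, -27.1, -5.6] [-0.99, 0.0, 0.0]
[-0.5, -27.0, -6.1] [-0.99, 0.0, 0.0]
```

View pics/k_wrist.png

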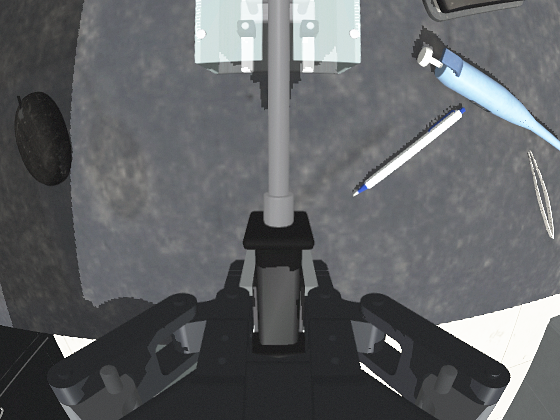

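View pics/k_zoom.png

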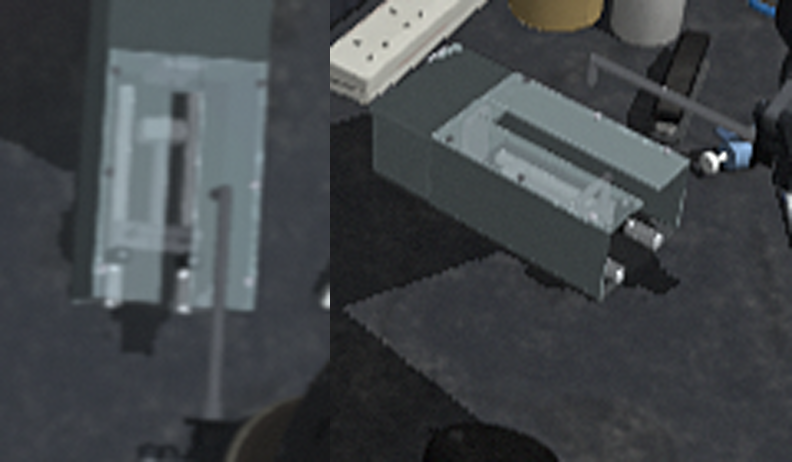

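The scene view puts the hook tip at (339,92), where it was predicted at (340,92), so the rod hasn't slipped in the grip. The bolt stays drawn. Now back to above the rest.

Call:
{"fn": "drive_tool", "kwargs": {"rows": [[-0.5,-14,0.5,-0.5,0,0],[-0.5,-27.6,0.3,-1,0,0],[-0.5,-27.6,0,-1,0,0],[-0.5,-27.6,-0.4,-1,0,0],[-0.5,-27.6,-0.9,-1,0,0],[-0.5,-27.6,-1.4,-1,0,0],[-0.5,-27.6,-1.9,-1,0,0],[-0.5,-27.5,-2.3,-1,0,0]]}}

```text
clock: 23.67
tool_pos: [476.7, 7.3, 157.1]
orientation: [-6.9, 89.9, 176.3]
wrist_force: [0.7, 0.1, -1.0]
gripper_width: 0.198
```

Call:
{"fn": "drive_tool", "kwargs": {"rows": [[-0.5,-27.5,-2.8,-1,0,0],[-0.5,-27.4,-3.3,-1,0,0],[-0.5,-27.4,-3.8,-1,0,0],[-0.5,-27.3,-4.2,-1,0,0],[-0.5,-27.2,-4.7,-1,0,0],[-0.5,-27.1,-5.2,-1,0,0],[-0.5,-27,-5.6,-1,0,0],[0,-13.6,-3,-0.4,0,0]]}}

```text
clock: 24.33
tool_pos: [486.3, 215.5, 160.6]
orientation: [-33.6, 90.0, 157.2]
wrist_force: [0.3, 0.0, -2.4]
gripper_width: 0.201
```

Call:
{"fn": "drive_tool", "kwargs": {"rows": [[0,0,0,0,0,0],[0,0,0,0,0,0],[0,0,0,0,0,0],[0,0,0,0,0,0],[0,0,0,0,0,0],[0,0,0,0,0,0],[0,0,0,0,0,0],[0,0,0,0,0,0]]}}

```text
clock: 25.0
tool_pos: [486.6, 212.6, 161.3]
orientation: [-171.9, 90.0, 18.7]
wrist_force: [-0.0, 0.5, -1.9]
gripper_width: 0.199
```

Run:
```python
from h import *
o=bot.get_obs(); print(o['wrist_force'],o['tool_pos'],o['clock'],toolpose(o)[0].round(4))
need([485.4,214.4,100],190.65,o)
```

```text
[-0.0039621   0.53376011 -1.88059296] [486.56999224 212.60806674 161.27609651] 25.0 [[ 1.000e-04  1.840e-01 -9.829e-01]
 [ 0.000e+00 -9.829e-01 -1.840e-01]
 [-1.000e+00 -0.000e+00 -1.000e-04]]
shift in present tool axes [61.28 -1.98  0.83] in goal axes [61.28 -1.98  0.82] turn [-0.04 -0.01  0.  ]
```

Call:
{"fn": "drive_tool", "kwargs": {"rows": [[4,-0.5,0.2,0,0,0],[10,-0.5,0.2,0,0,0],[12,-0.5,0.2,0,0,0],[12,-0.5,0.2,0,0,0],[9,0,0,0,0,0],[6,0,0,0,0,0],[3,0,0,0,0,0],[0,0,0,0,0,0]]}}

```text
clock: 25.67
tool_pos: [485.0, 214.6, 104.4]
orientation: [9.8, 89.9, -159.6]
wrist_force: [0.4, -1.1, -0.4]
gripper_width: 0.194
```

Run:
```python
from h import *
o=bot.get_obs(); print(o['wrist_force'],o['tool_pos'],o['clock'])
need([485.4,214.4,50],190.65,o)
for n in ["wrist"]:
    im=bot.get_image(n); cv2.imwrite(f"pics/l_{n}.png",im[:,:,::-1])
```

```text
[ 0.37317275 -1.06564638 -0.43567241] [484.97044886 214.63100963 104.44320725] 25.6667
shift in present tool axes [54.44  0.3  -0.44] in goal axes [54.44  0.31 -0.38] turn [-0.01  0.07 -0.01]
```

View pics/l_wrist.png

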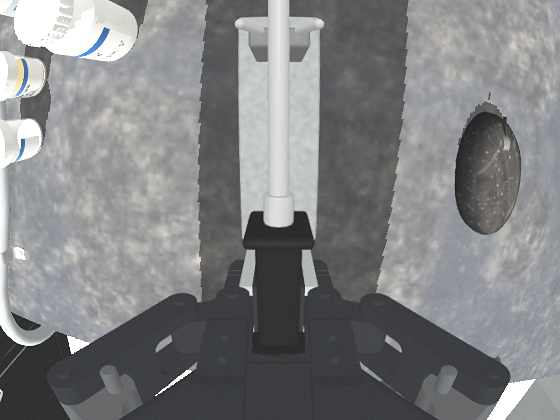

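The shaft (278) is centred between the fork tips (238 and 323). Lowering.

Call:
{"fn": "drive_tool", "kwargs": {"rows": [[4,0.1,0,0,0,0],[8,0.1,-0.1,0,0,0],[10,0,-0.1,0,0,0],[10,0,0,0,0,0],[8,0,0,0,0,0],[6,0,0,0,0,0],[4,0,0,0,0,0],[2,0,0,0,0,0]]}}

```text
clock: 26.38
tool_pos: [485.2, 214.5, 52.3]
orientation: [9.2, 89.9, -160.1]
wrist_force: [-1.2, 0.2, -1.3]
gripper_width: 0.193
```

Call:
{"fn": "drive_tool", "kwargs": {"rows": [[0.5,0,0,0,0,0],[0.5,0,0,0,0,0],[0,0,0,0,0,0],[0,0,0,0,0,0],[0,0,0,0,0,0],[0,0,0,0,0,0],[0,0,0,0,0,0],[0,0,0,0,0,0]]}}

```text
clock: 27.05
tool_pos: [485.6, 214.6, 52.3]
orientation: [-166.9, 90.0, 23.7]
wrist_force: [-0.8, -0.4, -2.1]
gripper_width: 0.194
```

Run:
```python
from h import *
o=bot.get_obs(); print(o['wrist_force'],o['tool_pos'],o['clock'])
need([485.4,214.4,49.9],190.65,o)
im=bot.get_image("wrist"); cv2.imwrite(f"pics/m_wrist.png",im[:,:,::-1])
```

```text
[-0.76350735 -0.44846209 -2.09926713] [485.60476368 214.60603199  52.30484002] 27.05
shift in present tool axes [2.4  0.16 0.24] in goal axes [2.4  0.16 0.24] turn [-0.02 -0.01  0.  ]
```

View pics/m_wrist.png

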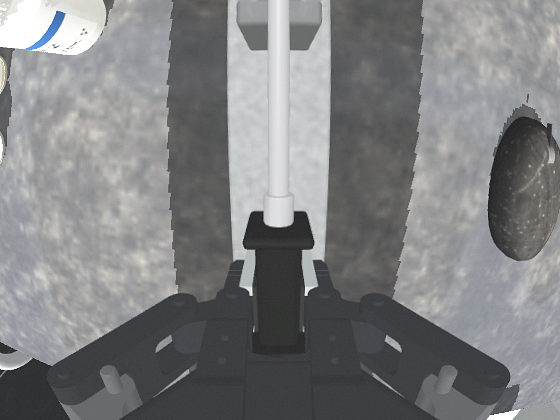

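Call:
{"fn": "drive_tool", "kwargs": {"rows": [[0.5,0.1,0.2,0,0,0],[0.5,0,0,0,0,0],[0.5,0,0,0,0,0],[0.4,0,0,0,0,0],[0.3,0,0,0,0,0],[0,0,0,0,0,0],[0,0,0,0,0,0],[0,0,0,0,0,0]]}}

```text
clock: 27.77
tool_pos: [485.4, 214.5, 50.0]
orientation: [8.8, 90.0, -160.6]
wrist_force: [0.2, 0.2, -1.7]
gripper_width: 0.196
```

Call:
{"fn": "drive_tool", "kwargs": {"rows": [[0.2,0,0,0,0,0],[0.2,0,0,0,0,0],[0.1,0,0,0,0,0],[0,0,0,0,0,0],[0,0,0,0,0,0],[0,0,0,0,0,0],[0,0,0,0,0,0],[0,0,0,0,0,0]]}}

```text
clock: 28.43
tool_pos: [485.4, 214.5, 49.9]
orientation: [-171.0, 90.0, 19.6]
wrist_force: [-1.7, -0.2, 8.4]
gripper_width: 0.199
```

Seated: the rest now pushes up with 8 N. Releasing.

Call:
{"fn": "drive_tool", "kwargs": {"rows": [[0,0,0,0,0,0],[0,0,0,0,0,0],[0,0,0,0,0,0],[0,0,0,0,0,0],[0,0,0,0,0,0],[0,0,0,0,0,0],[0,0,0,0,0,0],[0,0,0,0,0,0]], "fingers": 1}}

```text
clock: 29.1
tool_pos: [485.4, 214.5, 49.5]
orientation: [40.8, 90.0, -128.5]
wrist_force: [0.3, 0.1, -0.1]
gripper_width: 1.0
```

Call:
{"fn": "drive_tool", "kwargs": {"rows": [[0,0,0,0,0,0],[0,0,0,0,0,0],[0,0,0,0,0,0],[0,0,0,0,0,0],[-2,0,0,0,0,0],[-5,0,0,0,0,0],[-10,0,0,0,0,0],[-15,0,0,0,0,0]]}}

```text
clock: 29.77
tool_pos: [484.8, 214.2, 81.7]
orientation: [9.9, 89.9, -159.4]
wrist_force: [-0.0, -0.7, -0.5]
gripper_width: 1.0
```

Call:
{"fn": "drive_tool", "kwargs": {"rows": [[-25,0,0,0,0,0],[-30,0,0,0,0,0],[-30,0,0,0,0,0],[-30,0,0,0,0,0],[-25,0,0,0,0,0],[-17,0,0,0,0,0],[0,0,0,0,0,0],[0,0,0,0,0,0]]}}

```text
clock: 30.43
tool_pos: [485.8, 214.6, 240.2]
orientation: [-170.0, 89.8, 20.7]
wrist_force: [0.6, -0.4, -0.4]
gripper_width: 1.0
```

Run:
```python
from h import *
o=bot.get_obs(); print(o['wrist_force'],o['tool_pos'],o['clock'],o['gripper_width'])
np.save("n.npy",np.r_[o["orientation"],o["tool_pos"]])
for n in ["wrist","top","scene"]:
    im=bot.get_image(n); cv2.imwrite(f"pics/n_{n}.png",im[:,:,::-1])
im=cv2.imread("pics/n_wrist.png")
cv2.imwrite("pics/n_zoom.png",cv2.hconcat([cv2.resize(im[0:120,235:315],(400,600),interpolation=cv2.INTER_CUBIC),cv2.resize(im[120:240,235:315],(400,600),interpolation=cv2.INTER_CUBIC)]))
```

```text
[ 0.64674697 -0.36761665 -0.40710783] [485.80312228 214.62180937 240.18236025] 30.4333 1.00042363764673
```

View pics/n_zoom.png

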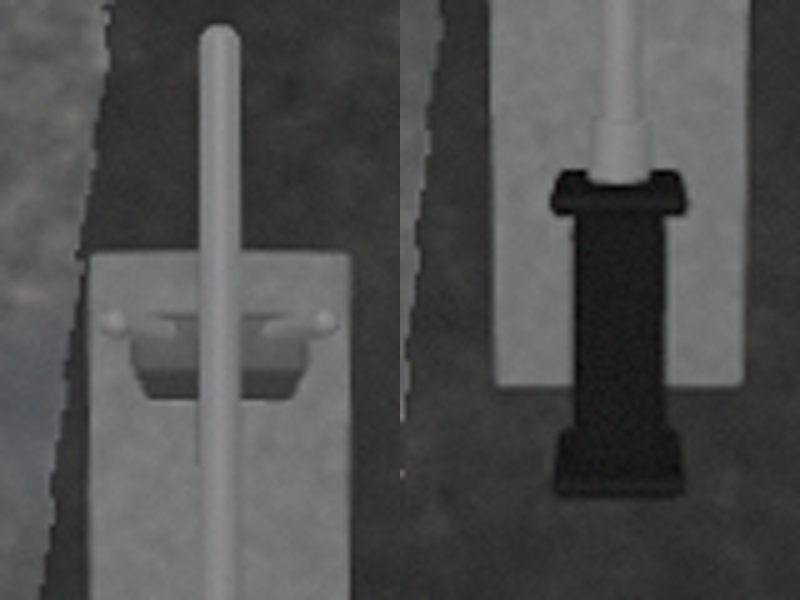

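View pics/n_scene.png

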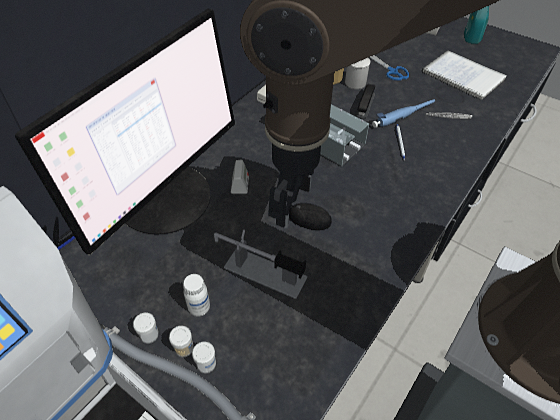

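View pics/n_top.png

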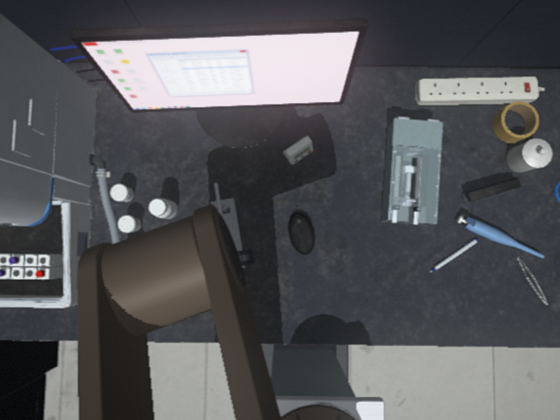

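Run:
```python
from h import *
b=np.load("n.npy"); pose=(Rn.from_euler("xyz",b[:3],degrees=True).as_matrix(),b[3:])
L=lambda x,y,z:wz(235+x/5-.4,y/5-.4,z,pose); Rr=lambda x,y,z:wz(235+(x-400)/5-.4,120+y/5-.4,z,pose)
tip=L(220,24,70); re=Rr(619,496,87); fi=Rr(620,216,87)
d=(tip-re)[:2]; u=d/np.linalg.norm(d); print("yaw",np.degrees(np.arctan2(*d[::-1])),np.linalg.norm(d),tip[:2]-179*u,re[:2]+30*u,fi[:2]-25*u)
A=[L(91,253,6),L(350,253,6),Rr(495,385,6),Rr(744,385,6)]
m=(A[0]+A[1]-A[2]-A[3])[:2]; print("plate yaw",np.degrees(np.arctan2(*m[::-1])),[a[:2].round(1) for a in A])
im=cv2.imread("pics/n_top.png")[130:235,375:455]; cv2.imwrite("pics/n_topz.png",cv2.resize(im,(400,525),interpolation=2))
O=np.array([664.35,-215.3]);uu=np.array([np.cos(np.radians(-4.25)),np.sin(np.radians(-4.25))])
for t in (0,34,38,42): p=np.array(proj([*(O-t*uu),59])); print(t,((p-[375,130])*5).round())
```

```text
yaw 10.587605072753176 208.44589337990288 [485.34537226 214.67894382] [485.89004528 214.78075465] [485.49308779 214.5822304 ]
plate yaw 10.572987145241594 [array([621.4, 269.8]), array([632.3, 211.9]), array([450.8, 238.6]), array([461.8, 179.5])]
0 [185. 274.]
34 [180. 346.]
38 [180. 354.]
42 [179. 362.]
```

View pics/n_topz.png

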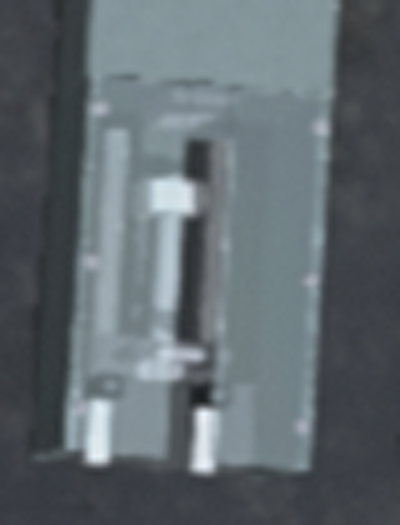

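The bar is at row ≈354 in the top view, which is 38 mm of travel, against the stops. The rod is at (485.6, 214.7), yaw 10.6°, as it lay at first. The gripper is clear, so I'm handing in.

Run:
```python
from rig import bot
print(bot.close_job(), bot.get_obs()['clock'])
```

```text
the job is handed in; nothing more can be done
the job is handed in; nothing more can be done
```

The bolt is drawn onto its stops, the rod is back in its rest, and I handed the job in at about 30.6 s of the 56 s allowed. The hand-in gives no verdict.

- **Pull:** sliding took about 6 N. At about 38 mm of travel the force rose, showing the bolt was on its stops. I then held 15.9–16.2 N for more than half a second, slightly above the 15 N asked. The highest reading I saw was 16.2 N, but I only read the force at the end of each move, so a brief peak in between would not show.
- **Bolt:** after unhooking, the last top view shows the crossbar still at about 38 mm.
- **Rod:** by the wrist camera it lies within about 0.5 mm and 0.1° of its first pose. The gripper is open and about 190 mm above where it let go.
- **Bystanders:** the timer, mouse and bottle look unmoved in the last pictures. I judged this by eye and did not measure it.

No check failed. One early reading was off: at the stops, the first small extra pull (0.3 mm) did not raise the force, so I pulled a little further to reach the hold.

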